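Clamp the sensor plate in the spring board holder

TASK

Pick up the sensor plate by its block and fit it in the spring board holder: push one end edge into the slot of either sprung jaw, and with that jaw pushed well back lower the other end inside the facing jaw, then let go so that the springs centre it. It must end lying level on both jaws, both ends held under the lips, its long sides in line with the sides of the jaws to within a few millimetres; leave the other things on the bench alone.

Things in the scene. Friction and masses are not known exactly. Their poses are not given: they have to be found in the camera images.
- sensor_plate: The sensor plate: bare aluminium, 160 (x) x 90 (y) x 5 mm, 0.2 to 0.4 kg, lying flat on the bench at first, a grey block standing in its middle as the grip; 3 mm tall black chips near its corners. Origin: centre of its underside; z up. Plate and holder are the same either way round (half turn).
- plate_block (a point): Centre of the plate's grey block, which is 32 mm (along plate x) by 44 mm (along y) and 40 mm tall, its top 45 mm above the plate's underside. The point is 25 mm above the underside, over the plate's centre. Axes as the plate's.
- holder_seat (a point): The spring board holder, fixed to the bench: aluminium base 284 (x, jaw to jaw) x 100 mm (y), two facing black sprung jaws 90 mm wide in y, a black post 58 mm tall behind each. The point: midway between the jaws at shelf height, 40 mm above the bench (22 mm above the base's top, nothing between). A seated plate's underside is at this height, its block centre 25 mm above the point.
- jaw_a_slot (a point): Jaw on the holder's +x side: a slot 10 mm high, open towards the holder's middle. Back wall; shelf below reaching 16 mm in from it; square-edged lip above reaching 5 mm in, 4 mm thick (its top 14 mm above the shelf). The point: foot of the back wall at shelf height, mid-width; moves with the jaw; at rest 78 mm from the holder's middle (back walls 156 mm apart, lips 146 mm).
- jaw_b_slot (a point): The same on the holder's -x side: the facing jaw, a mirror image. Axes of both as the holder's.
- jaw_a (a joint): How far jaw_a is pushed outwards (holder's +x) against its spring, m: 0 at rest, 0.016 at its stop. 3 N starts it, 0.5 N more per mm (11 N at the stop); it springs back by itself. One jaw must be pushed back more than 9 mm for the plate's other end to pass the other lip. With the plate seated both are back about 2 mm.
- jaw_b (a joint): The same for jaw_b, pushed outwards to the holder's -x.
- screwdriver_at (a point): Bystander, to be left alone: a screwdriver lying on the bench. The point is on its body, 10 mm above its underside.
- spanner_at (a point): Bystander, to be left alone: a spanner lying on the bench. The point is on its body, 10 mm above its underside.
- fitting_at (a point): Bystander, to be left alone: a small brass fitting 32 mm across, 28 mm tall, standing about midway between the two task places. The point is on its body, 10 mm above its underside.
- screw_jar_at (a point): Bystander, to be left alone: a closed glass jar 56 mm across, 70 mm tall. The point is on its body, 10 mm above its underside.
- beaker_at (a point): Bystander, to be left alone: an open glass cup 68 mm across, 85 mm tall. The point is on its body, 10 mm above its underside.
- bung_at (a point): Bystander, to be left alone: a black rubber stopper 48 mm across, 32 mm tall. The point is on its body, 10 mm above its underside.
There are look-alikes about, which are no part of the job. Leave any green or red look-alike of the sensor_plate alone.

How it is judged:
On the way:
1. one jaw is pushed back more than 6 mm while the plate is still tilted more than 3 degrees, its other end up (((value of joint jaw_a above 0.006 m and angle between plate_block's own z axis and vertical above 0.05 rad) or (value of joint jaw_b above 0.006 m and angle between plate_block's own z axis and vertical above 0.05 rad))), for 0.1 s.
At the end, for the whole second after the job is handed in: The plate rests in both slots: its centre within 3 mm of the holder's middle lengthways and 8 mm across, height 3 mm below to 2.5 mm above nominal, tilt under 2 degrees, turned under 2.9 degrees from the holder (either way round), both jaws pushed back over 0.7 mm, plate at rest (x of plate_block in the frame of holder_seat between -0.003 and 0.003 m and y of plate_block in the frame of holder_seat between -0.008 and 0.008 m and z of plate_block in the frame of holder_seat between 0.022 and 0.0275 m and angle between plate_block's own z axis and vertical below 0.035 rad and angle between the x axis of plate_block and the x axis of holder_seat, either way round below 0.05 rad and value of joint each of jaw_a, jaw_b above 0.0007 m and linear speed of sensor_plate below 0.01 m/s); the robot touches nothing.
It fails at once if a bystander is shifted more than 30 mm (distance of any of screwdriver_at, spanner_at, fitting_at, screw_jar_at, beaker_at, bung_at from where it was at the start of the episode above 0.03 m).
It also fails if it takes over 45 s, if anything falls off the work surface, if the arm or the gripper's body presses on something with over 40 N, if the wrist force passes 120 N, or if a joint passes its speed limit or range.

ROBOT

A 6-joint arm with a two-finger parallel gripper is mounted at the origin on the work surface. World frame = base frame: x ahead of the robot, y to its left, z up, the work surface at z = 0. Lengths are in m, angles in rad, forces in N, time in s.
With the tool pointing down it reaches from about 0.25 to 0.8 m from the base axis. Payload 8.5 kg.
Tool frame: the origin (TCP) lies between the finger pads; the fingertips stand tcp_to_tips ahead of it and the grasp point (between the pads) lies 11 mm behind it (tcp_to_tips is the distance from the TCP to the fingertips, in m); x points along the fingers, z is the direction in which the jaws open and shut, and the axes are right-handed (so a half turn about x gives the same grasp; the last joint's range is limited). The gripper opens to 85 mm and grips with 20 to 120 N. Pads are 22 mm wide; open, the fingers measure 114 mm over their backs; the gripper's body (76 mm by 85 mm) begins 54 mm behind the grasp point. The pads swing forward as they close: fully open they stand 13 mm farther back than shut.
Start: joints at [-1.279, 0.238, -0.013, 1.319, 0, 1.571], TCP at [0.151, -0.503, 0.239] pointing down, gripper open.
Joint ranges: [-2.66, 2.66], [-1.03, 1.9], [-1.14, 1.46], [-1.82, 2.27], [-1.45, 1.34], [-3.14, 3.14]. Speed limits (rad/s): [2.22, 2.22, 2.79, 3.14, 3.14, 3.14].

INTERFACE

Orientations are given as a unit quaternion [x, y, z, w].
In Python, from cell import observe, read_camera, sign_off, boxes_of, mark_of, tcp_to_tips gives the robot as it stands.
- The arm moves only by the shell command python3 -m inch 'ROWS' [FORCE]. ROWS is a JSON object of lists of equal length, an entry for each row: "slide": the shift along the tool's x, y, z in mm, a list of three; "angular": the turn, a rotation vector about the tool's x, y, z in rad, a list of three; "jaw": the closure, from -1 (fully open) to 1 (shut). A call has 1 to 5 rows; each row is the pose to reach, as a shift and turn from the pose commanded when the call began, along the tool's axes at that moment; what a row does not reach only later rows make up. A row lasts 1/8 s, in which the tool goes at most 62.5 mm and 10.7 degrees, less where a joint would pass 70% of its speed; a pose out of reach is approached as far as the arm can. A call with a gripper value outside its range is refused whole. The fingers move at their own pace and stop on an object; FORCE is the grip in N (left out, the last holds). Time passes only in rows, so rows that repeat a pose let the fingers close. It gives the time, the measured TCP pose, the force and the opening at its end, in the units of the state.
- observe(): the state, without advancing time (a new reading comes with each control period).
- read_camera(name): name is "scene" or "side" or "wrist"; returns a dict with "img" (480x640x3 uint8, red, green, blue), "fx", "fy", "cx", "cy" (pixels), "k1" (the pictures are not rectified: a ray, as slopes to the right and down, at radius r is drawn at 1 + k1 r^2 times it, then the intrinsics apply), "rvec" (rotation vector, rad) and "tvec" (3), from world to camera coordinates, as OpenCV has them; the wrist camera has in their place "T_tool_cam" (4x4, takes a point from camera to tool coordinates, whose origin is the TCP and whose axes are the tool frame's). Camera axes: x right, y down, z forward; pixel columns grow to the right and rows downward; lengths in m; the calibration is good to about 2 mm. A picture is of the moment at which its call begins: read the wrist's pose just before it. There is no depth.
- sign_off(): hands the job in, once; it reports no verdict.
Trained networks look in a picture, given as the dict that the camera call returned (one of the last four; its "shot" number tells which), for a name from the list of things; names that differ only in an ending like _2 or _b are one class to them, and where a whole thing is asked for, a point or a joint stands for the part that bears it (a point fixed in the world has none). Each returns a list of dicts, best first, with "conf" (0 to 1); they miss things now and then, are a little off and sometimes report something else, mostly with a low value. They report only what shows in the picture. A call takes as long as a camera call. They do not tell look-alikes from the thing itself.
- boxes_of(picture, query): "point" ([column, row] in pixels, amid what is visible of it).
- mark_of(picture, query): "point" ([column, row] in pixels: a listed point, or the origin of a listed thing).
The state is a dict: "t": time; "joint_positions": joint angles; "dq": joint speeds; "tau": joint torques, N m; "tcp_pos": TCP position; "tool_rot": TCP orientation; "force": force on the tool from outside, world axes, zero at the start; "moment": the same for the moment, N m; "opening": finger opening in m.
Only numpy, scipy, OpenCV 4.12 (cv2) and the standard library are available. Lean on these libraries where they do the work, as an engineer would, in place of code of your own. Each camera call takes 0.05 s, during which the arm holds its last target. There are 200 camera calls.

## Working session

There is one attempt and no reset: what is moved stays moved. The work goes in short steps, Python scripts to look and compute and a shell command to move; the robot and the scene stay as the last step left them, time stands still between calls to the robot, and variables do not carry over. Pictures are saved under pics/ and viewed, about 8 in all and at most 12, crops included, and the job is handed in when it is done.

```bash
mkdir -p pics; ls
cat > h.py <<'E'
import numpy as np, cv2
from scipy.spatial.transform import Rotation as R
from cell import observe, read_camera, sign_off, boxes_of, mark_of, tcp_to_tips
def cam(name):
    s=observe(); c=read_camera(name)
    if 'rvec' in c:
        Rw=R.from_rotvec(np.ravel(c['rvec'])).as_matrix(); c['Rcw']=Rw.T; c['o']=-Rw.T@np.ravel(c['tvec'])
    else:
        T=np.array(c['T_tool_cam']); Rt=R.from_quat(s['tool_rot']).as_matrix()
        c['Rcw']=Rt@T[:3,:3]; c['o']=Rt@T[:3,3]+np.array(s['tcp_pos'])
    return c
def ray(c,p):
    d=np.array([(p[0]-c['cx'])/c['fx'],(p[1]-c['cy'])/c['fy']]); u=d.copy()
    for _ in range(20): u=d/(1+c['k1']*(u@u))
    return c['Rcw']@np.r_[u,1]
def atz(c,p,z):
    r=ray(c,p); return c['o']+r*(z-c['o'][2])/r[2]
def proj(c,X):
    q=c['Rcw'].T@(np.array(X)-c['o']); u=q[:2]/q[2]; u=u*(1+c['k1']*(u@u))
    return np.array([u[0]*c['fx']+c['cx'],u[1]*c['fy']+c['cy']])
def save(c,n): cv2.imwrite('pics/'+n,c['img'][:,:,::-1])
E
python3 - <<'E'
from h import *
np.set_printoptions(precision=4,suppress=True)
print(tcp_to_tips, observe())
H=dict(sensor_plate=0,plate_block=.025,holder_seat=.04,jaw_a_slot=.04,jaw_b_slot=.04,screwdriver_at=.01,spanner_at=.01,fitting_at=.01,screw_jar_at=.01,beaker_at=.01,bung_at=.01)
for n in('scene','side'):
    c=cam(n); save(c,n+'0.png'); print(n,c['o'])
    for q,z in H.items():
        for m in mark_of(c,q)[:4]: print(q,round(m['conf'],2),np.round(m['point']),atz(c,m['point'],z))
E
```

```text
pics
0.008 {'t': 0.0, 'joint_positions': array([-1.279 ,  0.2388, -0.0142,  1.3192,  0.    ,  1.5708]), 'dq': array([-0.0003, -0.0004,  0.0004, -0.0009, -0.0008, -0.    ]), 'tau': array([  0.0008, -53.8774,  34.6432,   0.0185,   0.    ,  -0.    ]), 'tcp_pos': array([ 0.1509, -0.5024,  0.2387]), 'tool_rot': array([ 0.4223,  0.5678, -0.4217,  0.567 ]), 'force': array([ 0.424 , -0.3166, -0.172 ]), 'moment': array([-0.0313, -0.0295, -0.0266]), 'opening': 0.08540641580017169}
scene [ 1.0689 -0.5167  0.9914]
sensor_plate 0.79 [252. 231.] [0.3845 0.0085 0.    ]
sensor_plate 0.72 [412. 178.] [0.572  0.4131 0.    ]
plate_block 0.72 [335. 199.] [0.4845 0.2027 0.025 ]
plate_block 0.61 [406. 170.] [0.5555 0.406  0.025 ]
holder_seat 0.91 [222. 337.] [ 0.5665 -0.248   0.04  ]
jaw_a_slot 0.94 [207. 311.] [ 0.4983 -0.2263  0.04  ]
jaw_b_slot 0.93 [240. 365.] [ 0.6398 -0.2661  0.04  ]
screwdriver_at 0.6 [311. 162.] [0.3384 0.2773 0.01  ]
spanner_at 0.76 [146. 284.] [ 0.3235 -0.2623  0.01  ]
screw_jar_at 0.56 [413. 282.] [0.7691 0.1325 0.01  ]
beaker_at 0.63 [311. 403.] [ 0.7846 -0.2244  0.01  ]
beake
[... 319 characters left out ...]
 0.0131 0.025 ]
plate_block 0.86 [206. 344.] [0.566  0.4111 0.025 ]
plate_block 0.78 [314. 298.] [0.494  0.2032 0.025 ]
holder_seat 0.76 [392. 203.] [ 0.5634 -0.2344  0.04  ]
jaw_a_slot 0.94 [412. 212.] [ 0.4943 -0.2122  0.04  ]
jaw_a_slot 0.68 [312. 308.] [0.4648 0.2465 0.04  ]
jaw_b_slot 0.6 [370. 194.] [ 0.6428 -0.2555  0.04  ]
screwdriver_at 0.59 [360. 360.] [0.3423 0.2814 0.01  ]
spanner_at 0.85 [478. 233.] [ 0.3335 -0.2544  0.01  ]
fitting_at 0.48 [346. 249.] [ 0.5595 -0.0076  0.01  ]
screw_jar_at 0.59 [237. 249.] [0.7711 0.136  0.01  ]
beaker_at 0.82 [321. 197.] [ 0.786  -0.2192  0.01  ]
bung_at 0.78 [278. 228.] [ 0.7642 -0.0006  0.01  ]
bung_at 0.51 [316. 297.] [0.505  0.1822 0.01  ]
```

View pics/scene0.png

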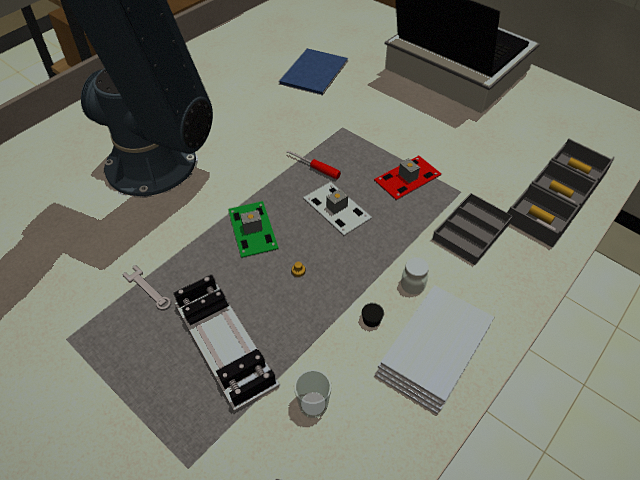

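Run:
```python
import cv2
a=cv2.imread('pics/scene0.png')[140:280,190:460]; cv2.imwrite('pics/c0.png',cv2.resize(a,(790,410),interpolation=cv2.INTER_CUBIC))
```

```text
(no output)
```

View pics/c0.png

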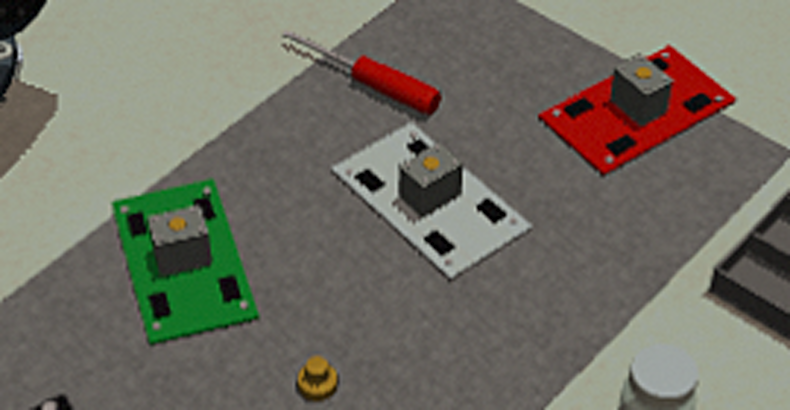

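The scene view shows three plates: green at (252,231), bare aluminium at (337,205) and red at (412,178). The aluminium plate fits "bare aluminium" and the enlarged crop confirms it. The holder is at (225,340), with the fitting at (298,269) between them. Next I'll get its pose and a path.

```bash
cat >> h.py <<'E'
np.set_printoptions(precision=4,suppress=True)
def rot(a,tilt=0,ax=None):
    """tool x down, tool z (jaw opening) at world yaw a; tilt: rotation vector world applied after"""
    z=np.array([np.cos(a),np.sin(a),0]); x=np.array([0,0,-1.]); return np.c_[x,np.cross(z,x),z]
def go(pos,M,P0=None,M0=None):
    s=observe(); P0=np.array(s['tcp_pos']) if P0 is None else P0
    M0=R.from_quat(s['tool_rot']).as_matrix() if M0 is None else M0
    sl=M0.T@(np.array(pos)-P0)*1000; an=R.from_matrix(M0.T@M).as_rotvec()
    print('slide',np.round(sl,1),'ang',np.round(an,3),'rows>=',max(np.linalg.norm(sl)/62.5,np.linalg.norm(an)/.187))
E
python3 - <<'E'
from h import *
s=observe(); M=R.from_quat(s['tool_rot']).as_matrix(); print(M)
c=cam('scene')
P=[atz(c,p,.005)[:2] for p in [(330.5,181.7),(303.1,197.7),(343.8,235.3),(371.5,217.9)]]
P=np.array(P); print(P,P.mean(0)); 
for i in range(4):
    d=P[(i+1)%4]-P[i]; print(np.linalg.norm(d),np.degrees(np.arctan2(d[1],d[0])))
print(cam('wrist')['T_tool_cam'])
d=P[2]-P[1]; a=np.arctan2(d[1],d[0])
for k in(0,np.pi): go([.487,.203,.22],rot(a+k))
E
```

```text
[[-0.0001  0.9577  0.2877]
 [ 0.0001  0.2877 -0.9577]
 [-1.     -0.     -0.0001]]
[[0.4223 0.2586]
 [0.4072 0.1691]
 [0.5643 0.1406]
 [0.5803 0.2282]] [0.4935 0.1991]
0.09071929763035969 -99.58032623359206
0.15973690671600196 -10.286463705052379
0.08899500104474144 79.665922988742
0.16093806113256828 169.1020973565139
[[ 0.0016 -0.2851  0.9585 -0.1354]
 [-0.0004 -0.9585 -0.2851  0.0719]
 [ 1.      0.0001 -0.0016  0.    ]
 [ 0.      0.      0.      1.    ]]
slide [  19.3  524.8 -579.3] ang [-1.099 -0.    -0.   ] rows>= 12.510546892086758
slide [  19.3  524.8 -579.3] ang [ 2.042 -0.     0.   ] rows>= 12.510546892086758
```

```bash
python3 -m inch '{"slide":[[1,40,-44],[3,80,-88],[4,120,-132],[6,160,-176],[7,200,-220]],"angular":[[-0.08,0,0],[-0.16,0,0],[-0.24,0,0],[-0.32,0,0],[-0.4,0,0]],"jaw":[-1,-1,-1,-1,-1]}'
python3 -c "
from h import *
go([.491,.201,.22],rot(np.radians(-10.5)))"
```

```text
t: 1.92
tcp_pos: [0.2797, -0.233, 0.2325]
tool_rot: [0.3, 0.64, -0.3, 0.641]
force: [0.7, -0.6, 0.4]
opening: 0.0854
slide [  12.4  439.9 -198.6] ang [-0.694  0.001 -0.   ] rows>= 7.725059461535249
```

```bash
python3 -m inch '{"slide":[[2,54,-25],[4,110,-50],[5,165,-75],[6,220,-99],[7,275,-124]],"angular":[[-0.09,0,0],[-0.18,0,0],[-0.27,0,0],[-0.36,0,0],[-0.45,0,0]],"jaw":[-1,-1,-1,-1,-1]}'
python3 -c "
from h import *
go([.491,.201,.22],rot(np.radians(-10.5)))"
```

```text
t: 2.55
tcp_pos: [0.4127, 0.0385, 0.2256]
tool_rot: [0.149, 0.691, -0.149, 0.692]
force: [1.3, -1.9, 0.2]
opening: 0.0855
slide [  5.7 180.4   4.2] ang [-0.242  0.001 -0.   ] rows>= 2.8878608403244868
```

```bash
python3 -m inch '{"slide":[[2,45,1],[3,90,2],[5,135,3],[6,180,4],[6,180,4]],"angular":[[-0.08,0,0],[-0.16,0,0],[-0.24,0,0],[-0.242,0,0],[-0.242,0,0]],"jaw":[-1,-1,-1,-1,-1]}'
python3 - <<'E'
from h import *
c=cam('wrist'); save(c,'w1.png')
for q,z in(('plate_block',.025),('sensor_plate',0)):
    for m in mark_of(c,q)[:2]: print(q,m['conf'],m['point'],atz(c,m['point'],z))
# bright plate on dark mat
g=c['img'].astype(int); m=((g.min(2)>140)).astype(np.uint8)
cs,_=cv2.findContours(m,0,2); k=max(cs,key=cv2.contourArea); print(cv2.contourArea(k))
h=cv2.convexHull(k)[:,0]; W=np.array([atz(c,p,.005)[:2] for p in h])
r=cv2.minAreaRect((W*1000).astype(np.float32)); print(r)
E
```

```text
t: 3.18
tcp_pos: [0.4914, 0.2008, 0.2186]
tool_rot: [0.065, 0.704, -0.065, 0.704]
force: [-0.2, -0.4, -0.3]
opening: 0.0855
plate_block 0.89 [248.3, 404.1] [0.3814 0.0236 0.025 ]
plate_block 0.59 [328.1, 204.6] [0.4944 0.205  0.025 ]
sensor_plate 0.85 [252.9, 393.4] [0.3799 0.0168 0.    ]
sensor_plate 0.62 [325.2, 198.1] [0.4921 0.2063 0.    ]
37563.5
((266.4903259277344, 211.0697021484375), (375.3443603515625, 143.25965881347656), 66.43438720703125)
```

View pics/w1.png

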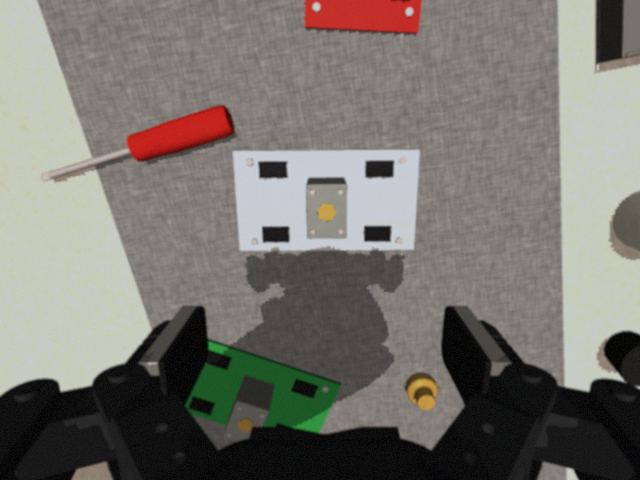

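The wrist view shows the aluminium plate at columns 233–419, rows 150–250, with its block top at (327,212). The jaws are already nearly parallel to its long side.

Run:
```python
from h import *
c=cam('wrist'); g=c['img'].astype(int); m=(g.min(2)>140).astype(np.uint8)
n,l,st,ce=cv2.connectedComponentsWithStats(m); k=(l==l[200,255])
cs,_=cv2.findContours(k.astype(np.uint8),0,2); h=cv2.convexHull(max(cs,key=cv2.contourArea))[:,0]
W=np.array([atz(c,p,.005)[:2] for p in h]); r=cv2.minAreaRect((W*1000).astype(np.float32)); print(r)
t=c['img'][175:245,300:355]; 
x=[atz(c,p,.045)[:2] for p in((307,184),(347,184),(347,238),(306,238))]; print(np.mean(x,0),x)
a=r[2]; a=np.radians(a if abs(a)<45 else a-90); print(np.degrees(a))
go([r[0][0]/1000,r[0][1]/1000,.02],rot(a))
```

```text
((492.4581298828125, 203.8404998779297), (92.0961685180664, 162.51490783691406), 79.98589324951172)
[0.4914 0.2006] [array([0.4803, 0.225 ]), array([0.511 , 0.2192]), array([0.5035, 0.176 ]), array([0.4708, 0.1822])]
-10.014106750488281
slide [199.4   6.6   1.3] ang [-0.013 -0.     0.   ] rows>= 3.1919764237021213
```

```bash
python3 -m inch '{"slide":[[55,4,1],[110,4,1],[160,4,1],[185,4,1],[198,4,1]],"angular":[[-0.013,0,0],[-0.013,0,0],[-0.013,0,0],[-0.013,0,0],[-0.013,0,0]],"jaw":[-1,-1,-1,-1,-1]}' 60
python3 -m inch '{"slide":[[0,0,0],[0,0,0],[0,0,0],[0,0,0],[0,0,0]],"angular":[[0,0,0],[0,0,0],[0,0,0],[0,0,0],[0,0,0]],"jaw":[0.2,0.6,1,1,1]}' 60
```

```text
t: 4.0
tcp_pos: [0.4914, 0.2009, 0.0205]
tool_rot: [0.062, 0.705, -0.062, 0.704]
force: [0.9, -0.6, -0.0]
opening: 0.0855
t: 4.62
tcp_pos: [0.4931, 0.2025, 0.0227]
tool_rot: [0.062, 0.704, -0.061, 0.705]
force: [0.3, -1.8, 5.2]
opening: 0.0309
```

```bash
python3 -m inch '{"slide":[[-10,0,0],[-40,0,0],[-80,0,0],[-120,0,0],[-150,0,0]],"angular":[[0,0,0],[0,0,0],[0,0,0],[0,0,0],[0,0,0]],"jaw":[1,1,1,1,1]}' 60
python3 - <<'E'
from h import *
print(observe())
c=cam('wrist'); save(c,'w2.png')
for n in('scene','side'):
    c=cam(n)
    for q in('holder_seat','jaw_a_slot','jaw_b_slot'):
        m=mark_of(c,q)[:1]
        if m: print(n,q,m[0]['conf'],m[0]['point'],atz(c,m[0]['point'],.04))
save(c,'side2.png')
go([.568,-.24,.17],rot(np.radians(-15.4)))
E
```

```text
t: 5.25
tcp_pos: [0.4923, 0.2023, 0.1739]
tool_rot: [0.062, 0.704, -0.061, 0.705]
force: [0.5, -0.0, -2.4]
opening: 0.0314
{'t': 5.25, 'joint_positions': array([ 0.3898,  0.2792, -0.1278,  1.1621,  0.0001,  2.1344]), 'dq': array([-0.0009, -0.1482,  0.4105,  0.5715, -0.0007, -0.001 ]), 'tau': array([  0.0003, -56.9227,  32.4628,  -1.0607,   0.0036,  -0.    ]), 'tcp_pos': array([0.4923, 0.2023, 0.1739]), 'tool_rot': array([ 0.0617,  0.7039, -0.0611,  0.705 ]), 'force': array([ 0.4666, -0.0092, -2.3616]), 'moment': array([-0.0021, -0.068 ,  0.0445]), 'opening': 0.03135612811033747}
scene holder_seat 0.94 [222.8, 335.6] [ 0.5659 -0.2442  0.04  ]
scene jaw_a_slot 0.97 [206.4, 307.5] [ 0.4908 -0.2216  0.04  ]
scene jaw_b_slot 0.66 [243.0, 364.9] [ 0.6431 -0.2623  0.04  ]
side holder_seat 0.65 [392.5, 203.3] [ 0.5613 -0.2328  0.04  ]
side jaw_a_slot 0.96 [411.8, 213.1] [ 0.4924 -0.2071  0.04  ]
side jaw_b_slot 0.58 [374.0, 194.1] [ 0.633  -0.2586  0.04  ]
slide [   0.3 -422.   151.8] ang [ 0.095 -0.002  0.001] rows>= 7.175519869008728
```

View pics/w2.png

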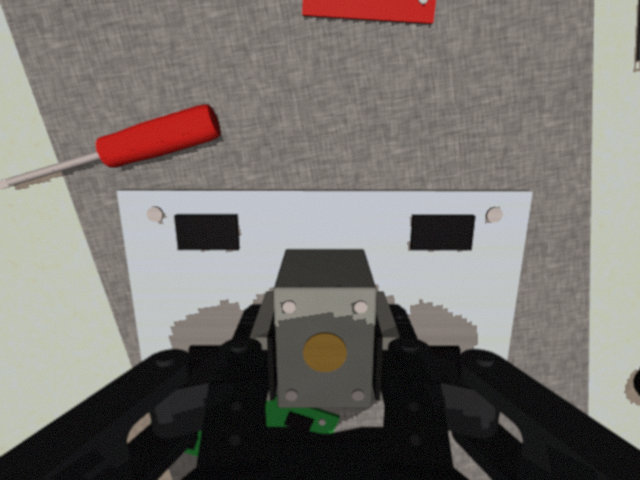

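The block is gripped squarely, its top at (325,350) and the far plate edge level at row 191. Now I'll carry the plate just past the holder, so the wrist camera sees the holder beyond the plate.

```bash
python3 -m inch '{"slide":[[-10,-50,12],[-20,-106,25],[-30,-163,39],[-30,-220,52],[-30,-277,65]],"angular":[[0.02,0,0],[0.04,0,0],[0.06,0,0],[0.08,0,0],[0.095,0,0]],"jaw":[1,1,1,1,1]}' 60
python3 -c "
from h import *
go([.526,-.388,.20],rot(np.radians(-15.4)))"
```

```text
t: 6.32
tcp_pos: [0.508, -0.0837, 0.2009]
tool_rot: [0.095, 0.701, -0.095, 0.701]
force: [1.1, -0.3, -2.1]
opening: 0.0311
slide [   0.8 -288.5   98.4] ang [-0.001 -0.001 -0.   ] rows>= 4.876944469261301
```

```bash
python3 -m inch '{"slide":[[0,-57,19],[0,-115,39],[0,-173,59],[0,-231,79],[0,-288,98]],"angular":[[0,0,0],[0,0,0],[0,0,0],[0,0,0],[0,0,0]],"jaw":[1,1,1,1,1]}' 60
python3 -m inch '{"slide":[[0,0,0],[0,0,0]],"angular":[[0,0,0],[0,0,0]],"jaw":[1,1]}' 60
python3 - <<'E'
from h import *
c=cam('wrist'); save(c,'w3.png')
for q,z in(('holder_seat',.04),('jaw_a_slot',.04),('jaw_b_slot',.04)):
    for m in mark_of(c,q)[:2]: print(q,m['conf'],m['point'],atz(c,m['point'],z))
E
```

```text
t: 6.95
tcp_pos: [0.5258, -0.3876, 0.2003]
tool_rot: [0.095, 0.701, -0.095, 0.7]
force: [1.7, -0.4, -2.0]
opening: 0.0308
t: 7.2
tcp_pos: [0.5257, -0.3853, 0.2001]
tool_rot: [0.096, 0.701, -0.095, 0.7]
force: [-0.1, 0.6, -1.5]
opening: 0.0311
jaw_b_slot 0.66 [450.9, 1.9] [ 0.6438 -0.2656  0.04  ]
```

View pics/w3.png

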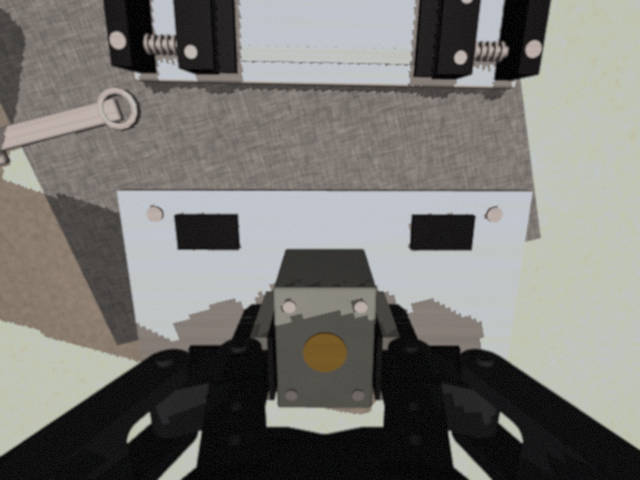

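The holder's near edge is in view, running from (138,78) to (518,86), but its far half is cut off at the top. I'll step 65 mm towards it.

```bash
python3 -m inch '{"slide":[[0,30,0],[0,60,0],[0,65,0],[0,65,0],[0,65,0]],"angular":[[0,0,0],[0,0,0],[0,0,0],[0,0,0],[0,0,0]],"jaw":[1,1,1,1,1]}' 60
python3 - <<'E'
from h import *
c=cam('wrist'); save(c,'w4.png')
im=cv2.resize(c['img'][0:240,60:600,::-1],(800,356),interpolation=cv2.INTER_CUBIC); cv2.imwrite('pics/w4c.png',im)
for q,z in(('holder_seat',.04),('jaw_a_slot',.04),('jaw_b_slot',.04)):
    for m in mark_of(c,q)[:2]: print(q,m['conf'],m['point'],atz(c,m['point'],z))
E
```

```text
t: 8.02
tcp_pos: [0.5434, -0.3233, 0.2014]
tool_rot: [0.095, 0.701, -0.095, 0.701]
force: [-0.3, -0.5, -3.2]
opening: 0.031
holder_seat 0.83 [326.8, 100.3] [ 0.5671 -0.2408  0.04  ]
jaw_a_slot 0.45 [324.7, 103.4] [ 0.5651 -0.2424  0.04  ]
jaw_b_slot 0.65 [438.6, 107.3] [ 0.642  -0.2664  0.04  ]
```

View pics/w4c.png

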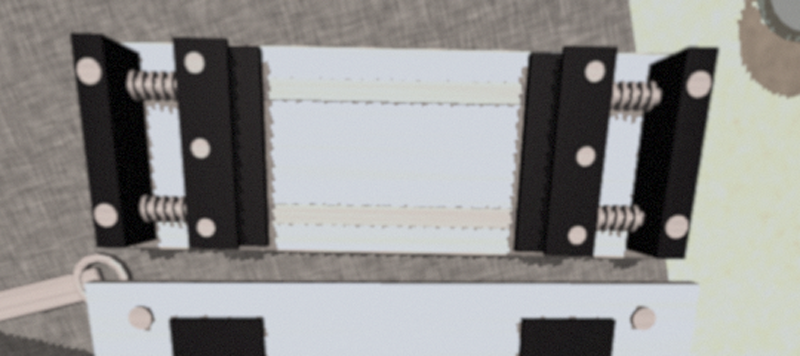

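Jaw A is on the left and jaw B on the right. The lip inner edges in the crop run (229,39)–(239,247) and (563,46)–(545,252). I'll fit the holder pose from those and the plate's pose in the hand from its own corners.

Run:
```python
from h import *
s=observe(); c=cam('wrist')
f=lambda p:(p[0]/1.4815+60,p[1]/1.4833)
def q(z,ps):
    W=np.array([atz(c,f(p),z)[:2] for p in ps]); lt,lb,rt,rb=W
    d=(rt+rb-lt-lb); e=lt+rt-lb-rb
    print(W.mean(0),'len',np.linalg.norm(d)/2,'wid',np.linalg.norm(e)/2,'yaw',np.degrees(np.arctan2(d[1],d[0])),np.degrees(np.arctan2(e[1],e[0]))-90)
q(.054,[(229,39),(239,247),(563,46),(545,252)])
q(.058,[(72,35),(97,246),(718,48),(686,257)])
q(.040,[(264,47),(269,246),(528,53),(514,250)])
# plate in tool frame
T=np.array(c['T_tool_cam'])
def tool(p,x):
    d=np.array([(p[0]-c['cx'])/c['fx'],(p[1]-c['cy'])/c['fy']]);u=d.copy()
    for _ in range(20): u=d/(1+c['k1']*(u@u))
    r=T[:3,:3]@np.r_[u,1]; o=T[:3,3]; return o+r*(x-o[0])/r[0]
for x in(.0165,.0185): print([tool(p,x) for p in((118,191),(531,191))])
print([tool(p,-.024) for p in((277,287),(376,287),(373,408),(277,407))])
```

```text
[ 0.566  -0.2424] len 0.14464357642788178 wid 0.08834472362897977 yaw -16.486509799098197 -16.604894886639443
[ 0.5657 -0.2428] len 0.2749565184183907 wid 0.08831045952047147 yaw -16.53156274358047 -16.466140744672913
[ 0.5657 -0.2429] len 0.12094400252540101 wid 0.08893995781737432 yaw -16.53209512274813 -16.815077506996133
[array([ 0.0165,  0.0462, -0.0798]), array([0.0165, 0.0462, 0.0786])]
[array([ 0.0185,  0.0459, -0.0809]), array([0.0185, 0.0459, 0.0796])]
[array([-0.024 ,  0.0239, -0.0149]), array([-0.024 ,  0.0239,  0.0151]), array([-0.024 , -0.0197,  0.0156]), array([-0.024 , -0.0193, -0.0164])]
```

```bash
cat >> h.py <<'E'
HC=np.array([.566,-.2426]); HY=np.radians(-16.5)
eu=np.array([np.cos(HY),np.sin(HY)]); ev=np.array([-np.sin(HY),np.cos(HY)])
def to(u,v,z,th):
    """TCP target in holder coordinates, u towards jaw B; th = tilt"""
    go(np.r_[HC+u*eu+v*ev,z], rot(HY)@R.from_rotvec([0,th,0]).as_matrix())
def where():
    s=observe(); d=np.array(s['tcp_pos'])[:2]-HC; M=R.from_quat(s['tool_rot']).as_matrix(); r=R.from_matrix(rot(HY).T@M).as_rotvec()
    f=np.array(s['force']); print('u,v,z mm',np.round([d@eu*1e3,d@ev*1e3,s['tcp_pos'][2]*1e3],1),'rot',np.round(r,3),'F uvz',np.round([f[:2]@eu,f[:2]@ev,f[2]],1),'open',s['opening'])
E
python3 -c "
from h import *
where(); to(-.010,-.0015,.12,.15)"
```

```text
u,v,z mm [  1.2 -84.  201.2] rot [-0.018  0.     0.   ] F uvz [ 0.2  0.4 -2.2] open 0.031017268832147712
slide [81.2 82.7 -9.6] ang [0.018 0.15  0.001] rows>= 1.859845551290972
```

```bash
python3 -m inch '{"slide":[[15,25,-3],[30,55,-6],[55,82,-9],[81,83,-10],[81,83,-10]],"angular":[[0.018,0.05,0],[0.018,0.1,0],[0.018,0.15,0],[0.018,0.15,0],[0.018,0.15,0]],"jaw":[1,1,1,1,1]}' 60
python3 - <<'E'
from h import *
where(); to(-.010,-.0015,.0756,.15)
c=cam('side'); cv2.imwrite('pics/s5.png',cv2.resize(c['img'][110:260,290:490,::-1],(800,600),interpolation=cv2.INTER_CUBIC))
E
```

```text
t: 8.9
tcp_pos: [0.5549, -0.2397, 0.1185]
tool_rot: [0.108, 0.752, -0.093, 0.644]
force: [0.1, 1.1, -1.7]
opening: 0.0314
u,v,z mm [-11.4  -0.3 118.5] rot [-0.001  0.154 -0.001] F uvz [-0.2  1.1 -1.7] open 0.03143812570624101
slide [42.1 -1.1  8. ] ang [ 0.001 -0.004  0.001] rows>= 0.6862613064926014
```

View pics/s5.png

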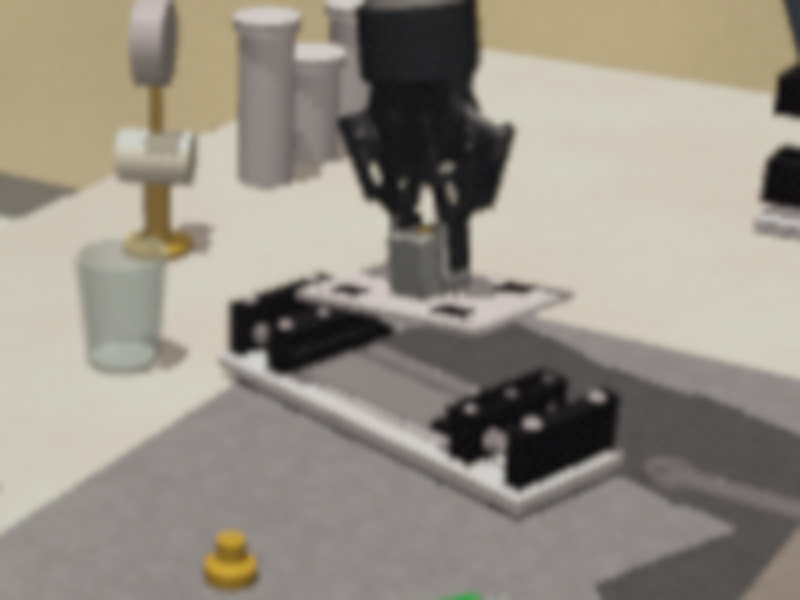

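The plate hangs over the holder with its jaw B end (left, about (310,295)) lower and its A end (570,295) higher. Now I'll descend inside the lips.

```bash
python3 -m inch '{"slide":[[15,-1,3],[28,-1,5],[36,-1,7],[42,-1,8],[42,-1,8]],"angular":[[0,-0.003,0],[0,-0.003,0],[0,-0.003,0],[0,-0.003,0],[0,-0.003,0]],"jaw":[1,1,1,1,1]}' 60
python3 - <<'E'
from h import *
where(); to(.010,-.0015,.0756,.15)
c=cam('wrist'); save(c,'w6.png')
c=cam('side'); cv2.imwrite('pics/s6.png',cv2.resize(c['img'][150:250,330:460,::-1],(780,600),interpolation=cv2.INTER_CUBIC))
E
```

```text
t: 9.57
tcp_pos: [0.5569, -0.2417, 0.0772]
tool_rot: [0.108, 0.75, -0.094, 0.646]
force: [0.1, 1.0, -1.7]
opening: 0.031
u,v,z mm [-8.9 -1.7 77.2] rot [-0.001  0.148 -0.001] F uvz [-0.2  1.  -1.7] open 0.03101717981757461
slide [-1.3  0.2 19. ] ang [0.001 0.002 0.001] rows>= 0.30421704039776876
```

View pics/w6.png

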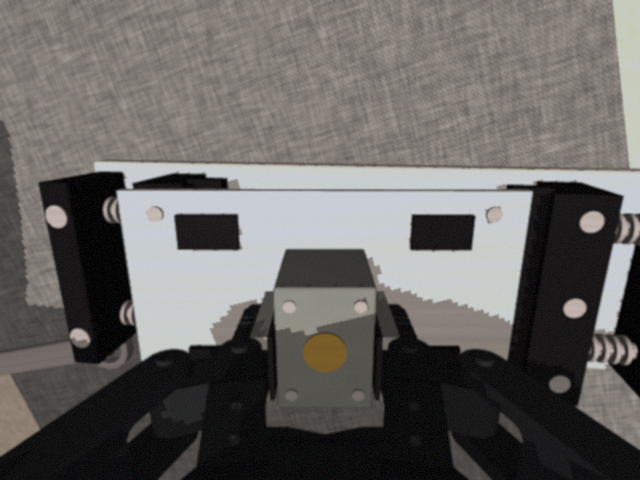

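The plate's B end (right edge at column 531) sits just inside jaw B's lip with its far long edge (row 191) near the jaw's side at row 185. Before pushing in I'll average a few readings.

```bash
cat >> h.py <<'E'
def avg(n=8):
    P=[];F=[]
    for _ in range(n):
        read_camera('wrist'); s=observe(); d=np.array(s['tcp_pos']); M=R.from_quat(s['tool_rot']).as_matrix(); f=np.array(s['force'])
        P.append(np.r_[(d[:2]-HC)@eu*1e3,(d[:2]-HC)@ev*1e3,d[2]*1e3,100*R.from_matrix(rot(HY).T@M).as_rotvec()]); F.append([f[:2]@eu,f[:2]@ev,f[2]])
    print('avg u v z mm, rot crad',np.round(np.mean(P,0),2),'sd',np.round(np.std(P,0)[:3],1),'F',np.round(np.mean(F,0),2),'t',s['t'])
E
python3 -c "
from h import *
avg()"
```

```text
avg u v z mm, rot crad [-8.56 -1.68 77.87 -0.1  14.65 -0.14] sd [0.1 0.  0.1] F [-0.04 -0.26 -2.26] t 10.075
```

```bash
python3 -m inch '{"slide":[[2.3,0,0.3],[1.9,0,3],[1.6,0,5.3],[1.2,0,7.9],[0.8,0,10.3]],"angular":[[0,0,0],[0,0,0],[0,0,0],[0,0,0],[0,0,0]],"jaw":[1,1,1,1,1]}' 60
python3 - <<'E'
from h import *
avg(3)
c=cam('side'); cv2.imwrite('pics/s7.png',cv2.resize(c['img'][150:250,330:460,::-1],(780,600),interpolation=cv2.INTER_CUBIC))
E
```

```text
t: 10.7
tcp_pos: [0.567, -0.2446, 0.0753]
tool_rot: [0.108, 0.749, -0.094, 0.647]
force: [1.1, -0.6, -1.7]
opening: 0.0313
avg u v z mm, rot crad [ 1.57 -1.67 75.2  -0.1  14.71 -0.13] sd [0.1 0.  0. ] F [ 0.22 -0.44 -1.74] t 10.85
```

The edge is past the lip line without contact, so it is in the slot. Now I'll push jaw B back.

```bash
python3 -m inch '{"slide":[[-0.4,0,3],[-0.9,0,6],[-1.3,0,9],[-1.6,0,11],[-1.8,0,12.5]],"angular":[[0,0,0],[0,0,0],[0,0,0],[0,0,0],[0,0,0]],"jaw":[1,1,1,1,1]}' 60
python3 - <<'E'
from h import *
avg(4)
c=cam('wrist'); save(c,'w8.png')
E
```

```text
t: 11.52
tcp_pos: [0.5776, -0.2478, 0.0753]
tool_rot: [0.108, 0.75, -0.094, 0.645]
force: [-7.8, 2.8, 3.7]
opening: 0.0313
avg u v z mm, rot crad [12.6  -1.66 75.31 -0.09 14.99 -0.13] sd [0.1 0.  0. ] F [-8.07  0.43  3.22] t 11.725
```

View pics/w8.png

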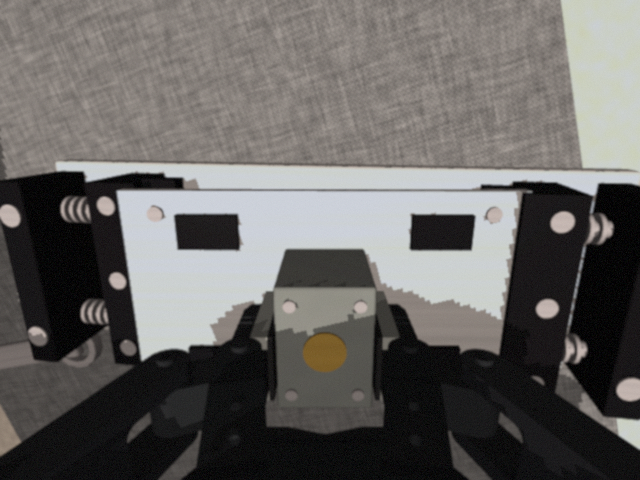

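Jaw B is back about 10 mm (8 N), its lip covers the plate end (column 515–525), and the A end (column 118) still overlaps jaw A's lip slightly. I'll push 3 mm more.

```bash
python3 -m inch '{"slide":[[-0.2,0,1.5],[-0.5,0,3.2],[-0.5,0,3.2],[-0.5,0,3.2]],"angular":[[0,0,0],[0,0,0],[0,0,0],[0,0,0]],"jaw":[1,1,1,1]}' 60
python3 -c "
from h import *
avg(3)"
```

```text
t: 12.28
tcp_pos: [0.5803, -0.2486, 0.0754]
tool_rot: [0.108, 0.751, -0.094, 0.645]
force: [-8.3, 2.6, 4.1]
opening: 0.0309
avg u v z mm, rot crad [15.34 -1.67 75.36 -0.08 15.07 -0.13] sd [0. 0. 0.] F [-9.39 -0.15  3.65] t 12.425
```

```bash
python3 -m inch '{"slide":[[2.2,0,-0.3],[4.5,0,-0.7],[6.7,0,-1.0],[9.0,0,-1.4],[10.3,0,-1.6]],"angular":[[0,-0.03,0],[0,-0.06,0],[0,-0.09,0],[0,-0.12,0],[0,-0.138,0]],"jaw":[1,1,1,1,1]}' 60
python3 - <<'E'
from h import *
avg(3)
c=cam('wrist'); save(c,'w9.png')
E
```

```text
t: 13.05
tcp_pos: [0.5765, -0.2475, 0.0647]
tool_rot: [0.101, 0.704, -0.101, 0.695]
force: [-9.3, 1.3, 0.1]
opening: 0.0312
avg u v z mm, rot crad [11.27 -1.67 64.68 -0.08  1.33 -0.12] sd [0.1 0.  0. ] F [-10.    -0.3    0.51] t 13.2
```

View pics/w9.png

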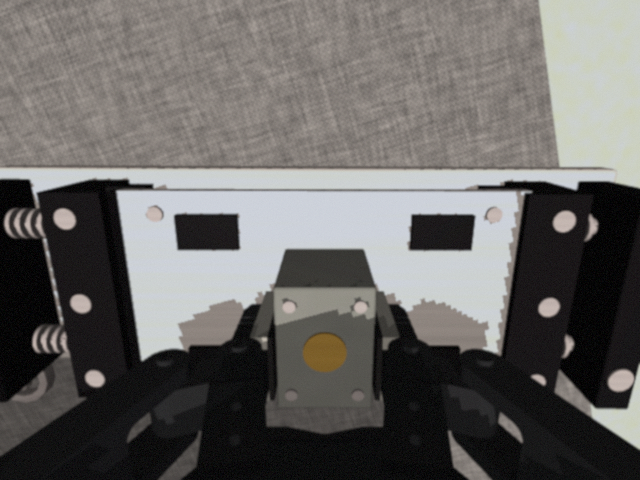

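The A end (column 118) is now inside jaw A's lip (about column 108). I'll level fully, ease down and move back towards the centre.

```bash
python3 -m inch '{"slide":[[0.5,0,0],[1.0,0,0],[1.0,0,0],[1.0,0,-2],[1.0,0,-4]],"angular":[[0,-0.013,0],[0,-0.014,0],[0,-0.014,0],[0,-0.014,0],[0,-0.014,0]],"jaw":[1,1,1,1,1]}' 60
python3 -c "
from h import *
avg(3)"
```

```text
t: 13.88
tcp_pos: [0.5731, -0.2464, 0.0636]
tool_rot: [0.101, 0.7, -0.102, 0.7]
force: [-7.4, 1.1, -0.7]
opening: 0.0309
avg u v z mm, rot crad [ 7.79 -1.67 63.59 -0.09 -0.05 -0.12] sd [0.1 0.  0. ] F [-7.74 -0.77 -1.16] t 14.025
```

```bash
python3 -m inch '{"slide":[[0,0,-2],[0,0,-4],[0,0,-6],[0,0,-7.5],[0,0,-7.5]],"angular":[[0,0,0],[0,0,0],[0,0,0],[0,0,0],[0,0,0]],"jaw":[1,1,1,1,1]}' 60
python3 - <<'E'
from h import *
avg(3)
c=cam('wrist'); save(c,'w10.png')
E
```

```text
t: 14.65
tcp_pos: [0.5676, -0.2448, 0.0638]
tool_rot: [0.101, 0.699, -0.102, 0.701]
force: [-2.7, 1.0, -8.2]
opening: 0.0311
avg u v z mm, rot crad [ 2.23 -1.65 63.81 -0.11 -0.39 -0.12] sd [0. 0. 0.] F [-3.18 -0.36 -7.29] t 14.8
```

View pics/w10.png

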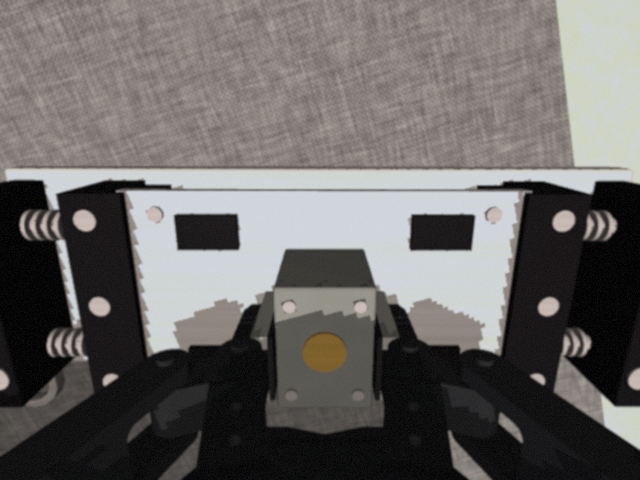

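The plate's A end is now hidden under jaw A's lip (lip edge around columns 125–140), but the extra 5 N downward suggests it rubs on the lip's underside. I'll lower by small steps and watch the force.

```bash
python3 -m inch '{"slide":[[0.7,0,0],[1.5,0,0],[1.5,0,0]],"angular":[[0,0,0],[0,0,0],[0,0,0]],"jaw":[1,1,1]}' 60
python3 - <<'E'
from h import *
avg(3)
c=cam('side'); cv2.imwrite('pics/s11.png',cv2.resize(c['img'][150:250,330:460,::-1],(780,600),interpolation=cv2.INTER_CUBIC))
E
```

```text
t: 15.22
tcp_pos: [0.5682, -0.245, 0.0635]
tool_rot: [0.1, 0.698, -0.102, 0.702]
force: [-4.2, 1.4, 0.5]
opening: 0.0311
avg u v z mm, rot crad [ 2.77 -1.68 63.5  -0.1  -0.57 -0.13] sd [0. 0. 0.] F [-5.48 -0.21 -0.38] t 15.375
```

View pics/s11.png

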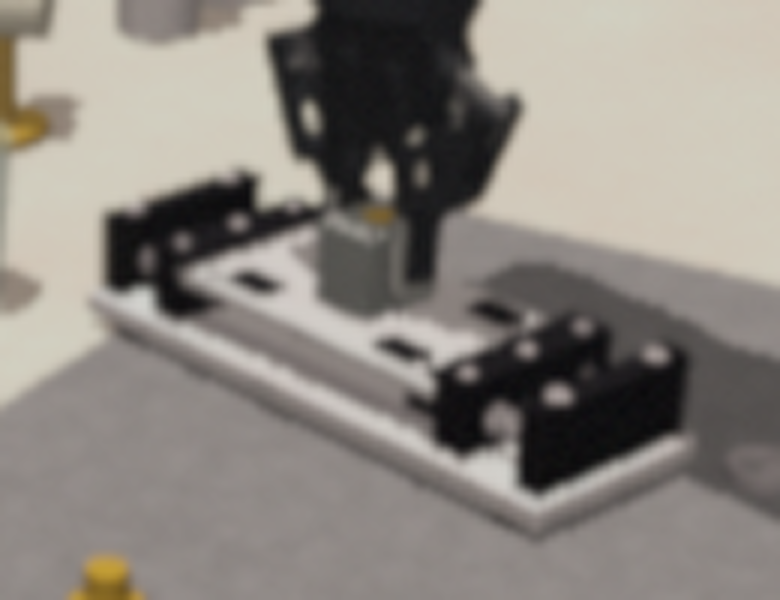

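It is seated between both jaws, with the A end under the lip and the forces small. I'll shift the last 2 mm to the centre and release.

```bash
python3 -m inch '{"slide":[[0,0,-1],[0,0,-2],[0,0,-2]],"angular":[[0,0.004,0],[0,0.004,0],[0,0.004,0]],"jaw":[1,1,1]}' 60
python3 -c "
from h import *
avg(3)"
python3 -m inch '{"slide":[[0,0,0],[0,0,0],[0,0,0],[0,0,0],[0,0,0]],"angular":[[0,0,0],[0,0,0],[0,0,0],[0,0,0],[0,0,0]],"jaw":[0.4,0,-0.4,-0.4,-0.4]}' 60
python3 -c "
from h import *
avg(2)"
```

```text
t: 15.8
tcp_pos: [0.5671, -0.2447, 0.0635]
tool_rot: [0.1, 0.699, -0.102, 0.701]
force: [-0.7, 0.6, 2.8]
opening: 0.0312
avg u v z mm, rot crad [ 1.41 -1.71 63.39 -0.11 -0.28 -0.13] sd [0.1 0.  0.1] F [-0.86  0.12  2.83] t 15.95
t: 16.58
tcp_pos: [0.5661, -0.2444, 0.0627]
tool_rot: [0.101, 0.7, -0.102, 0.7]
force: [-0.8, 0.2, -1.1]
opening: 0.0597
avg u v z mm, rot crad [ 0.59 -1.7  62.75 -0.1  -0.09 -0.13] sd [0. 0. 0.] F [ 0.73 -0.53  0.17] t 16.675
```

Released with no force left on the tool. I'll back straight up and check.

```bash
python3 -m inch '{"slide":[[0,0,0],[-15,0,0],[-50,0,0],[-100,-20,0],[-150,-50,0]],"angular":[[0,0,0],[0,0,0],[0,0,0],[0,0,0],[0,0,0]],"jaw":[-1,-1,-1,-1,-1]}'
python3 -m inch '{"slide":[[0,-20,0],[0,-20,0],[0,-20,0]],"angular":[[0,0,0],[0,0,0],[0,0,0]],"jaw":[-1,-1,-1]}'
python3 - <<'E'
from h import *
avg(2)
c=cam('wrist'); save(c,'w12.png')
for q,z in(('plate_block',.065),('holder_seat',.04),('jaw_a_slot',.04),('jaw_b_slot',.04)):
    for m in mark_of(c,q)[:1]:
        w=atz(c,m['point'],z)[:2]-HC; print(q,round(m['conf'],2),np.round(m['point']),'u,v',w@eu,w@ev)
s=cam('side'); a=cv2.resize(c['img'][0:260,60:600],(560,270)); b=cv2.resize(s['img'][150:250,330:460],(430,330),interpolation=cv2.INTER_CUBIC)
o=np.zeros((600,560,3),np.uint8); o[:270]=a; o[270:,:430]=b; cv2.imwrite('pics/f12.png',o[:,:,::-1])
E
```

```text
t: 17.3
tcp_pos: [0.5518, -0.2919, 0.2156]
tool_rot: [0.1, 0.699, -0.101, 0.7]
force: [1.8, -0.5, -0.5]
opening: 0.0854
t: 17.68
tcp_pos: [0.5457, -0.3107, 0.2119]
tool_rot: [0.101, 0.7, -0.101, 0.699]
force: [0.1, 0.2, -0.7]
opening: 0.0855
avg u v z mm, rot crad [  0.   -70.72 211.86  -0.16   0.1   -0.06] sd [0.1 0.1 0. ] F [ 0.29 -0.43  0.28] t 17.775
plate_block 0.88 [326. 124.] u,v 0.0003942027065790052 -0.0005325789964404191
holder_seat 0.32 [438. 121.] u,v 0.08267158325778778 0.001284727598869384
jaw_a_slot 0.76 [214. 124.] u,v -0.08247126541046779 -0.0009327536955064049
jaw_b_slot 0.59 [434. 122.] u,v 0.07988531693110656 0.00014926054877509147
```

The picture limit is reached, so I'll check numerically: the four chips on the plate and the jaw network marks, in wrist pictures and a second view.

Run:
```python
from h import *
c=cam('wrist'); g=c['img'].max(2)
m=(g<60).astype(np.uint8); n,l,st,ce=cv2.connectedComponentsWithStats(m)
for i in range(1,n):
    if 60<st[i,4]<60000:
        w=[atz(c,ce[i],.048)[:2]-HC][0]; print(st[i],np.round(ce[i],1),np.round([w@eu*1e3,w@ev*1e3],1))
# profile along centre line of holder at three v, z=.054 : dark/bright transitions
for v in(-.035,0.036,.042):
    x=[]
    for u in np.arange(-.13,.13,.0005):
        p=proj(c,np.r_[HC+u*eu+v*ev,.054]); j,i=np.round(p).astype(int); x.append(int(g[i,j]) if 0<=i<480 and 0<=j<640 else -1)
    x=np.array(x)>90; t=np.flatnonzero(x[1:]!=x[:-1]); print(v,np.round((np.arange(-.13,.13,.0005)[t])*1e3,1))
for n in('scene','side'):
    c=cam(n)
    for q,z in(('plate_block',.065),('sensor_plate',.04),('jaw_a_slot',.04),('jaw_b_slot',.04)):
        for k in mark_of(c,q)[:4]:
            w=atz(c,k['point'],z)[:2]-HC
            if np.linalg.norm(w)<.12: print(n,q,round(k['conf'],2),np.round([w@eu*1e3,w@ev*1e3],1))
    for nme,z in(('fitting_at',.01),('spanner_at',.01),('beaker_at',.01),('screwdriver_at',.01)):
        for k in mark_of(c,nme)[:1]: print(n,nme,atz(c,k['point'],z)[:2])
```

```text
[ 119   52   53  134 4201] [145.8 117.7] [-128.9    2.6]
[ 181   53   43  132 3636] [203.  117.9] [-87.7   2.6]
[ 426   54   43  132 3718] [445.8 118.4] [87.1  2.4]
[ 476   54   54  132 4143] [501.7 118.9] [127.4   2.1]
[243  70  32  19 594] [258.8  79. ] [-46.3  28.8]
[374  70  33  20 591] [390.1  79.4] [45.8 28.6]
[247 155  31  17 508] [262.4 163. ] [-46.3 -29.4]
[371 155  31  17 509] [386.1 163. ] [ 45.6 -29.3]
[    0   306   640   174 54150] [318.8 425.4] [  -5.1 -265.7]
-0.035 [-112.5  -98.   -95.   -85.5  -75.    37.    40.    43.    46.5   51.
   54.    73.5   84.    93.5   97.   111.   128.5]
0.036 [-113.   -98.   -94.5  -85.   -75.    74.    84.    93.5   97.   110.5]
0.042 [-118.5  -98.   -75.    74.    97.   118.5]
scene plate_block 0.73 [-6.9 -0.7]
scene sensor_plate 0.74 [ 1.9 -8.5]
scene jaw_a_slot 0.8 [-80.8   2.8]
scene jaw_b_slot 0.98 [82.3 -1.3]
scene fitting_at [ 0.5419 -0.002 ]
scene spanner_at [ 0.3306 -0.263 ]
scene beaker_at [ 0.786  -0.2279]
scene screwdriver_at [0.3388 0.2866]
side plate_block 0.73 [ 2.5 -5.1]
side sensor_plate 0.62 [13.1 -5.9]
side jaw_a_slot 0.56 [-69.7 -11.5]
side fitting_at [ 0.5573 -0.0097]
side spanner_at [ 0.332  -0.2516]
side beaker_at [ 0.7963 -0.2333]
side screwdriver_at [ 0.6225 -0.3562]
```

The chips put the plate centre within 0.5 mm of the holder's middle, with no turn and equal heights at both ends. The lips stand at −75 and +74 mm (rest ±73), so both jaws are sprung back.

```bash
python3 -c "
from h import *
print(observe()['t'], sign_off())"
```

```text
the job is handed in; nothing more can be done
19.025 None
```

The sensor plate is fitted in the spring board holder and I handed the job in at about 19 s; no verdict came back. I gripped the bare aluminium plate by its block, pushed its edge into jaw B about 13 mm back (9.4 N) while tilted about 8.6°, lowered the other end inside jaw A, levelled it and let go.

**Last checks (wrist camera):**
- **Position:** the plate's centre is within about 0.5 mm of the holder's middle both ways, and its turn is about 0.1°.
- **Level:** the chip spacing is the same at both ends, which means the plate lies level.
- **Jaws:** the lips measured 1–2 mm outside their rest positions, so both jaws are pushed back. Jaw A's lip covered the plate end before release.
- **Robot:** the arm had backed off and was touching nothing.

**What disagreed or was not confirmed:**
- **Rough network marks:** the scene and side cameras put the plate and block up to 13 mm off. I trusted the closer wrist measurement instead.
- **Brief downward pull:** I saw about 5 N extra downward force as the A end slid under its lip. It went away after I lowered the plate slightly.
- **Final picture not viewed:** the 12-picture limit was already reached, so the seating is confirmed by measurement only.
- **Bystanders:** the fitting, spanner and beaker marks moved by no more than the networks' own scatter. The scene camera puts the screwdriver about where it was, but the side camera's mark for it is far off and looks false. I did not recheck the jar or the bung.

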